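# Put the setting block away and close the dispensing-valve housing

### The job

The steel setting block is still standing on the lower half of the valve housing: put it back, fully home and upright, in the storage block whose pocket has its shape, and let go of it. Then set the loose upper half on the two dowels of the lower half and press it down against the sprung seal plate until the two halves meet flush all round, and finish while still holding it pressed shut - do not let go. Leave the round gauge, the cartridges and the screwdriver where they are.

Things in the scene. Friction and masses are not known exactly. Their poses are not given: they have to be found in the camera images.
- setting_block_center (a point): Centre of the setting block: a loose plain steel block 36 (its x) x 18 (its y) x 60 mm tall (z), about 0.3 kg; the centre is 30 mm above its foot. It starts upright on the seal plate of the lower half, its foot 6 mm above the lower half's top face, its 36 mm side roughly along the lower half's x.
- slot_oblong_hole0 (a point): Centre of the mouth of the oblong pocket in one of three aluminium storage blocks fixed to the bench, each 64 x 64 x 32 mm tall (mouth 32 mm above the bench). x along the pocket's long side, z up. Pocket 39 x 21 mm, bevelled rim, 22 mm deep; it takes the setting block either way round. Block home: its centre is 8 mm above this point, its top 38 mm above it.
- slot_square_hole0 (a point): Centre of the mouth of the square pocket (31 x 31 mm, empty) in the second storage block, same outside size; not the setting block's place.
- slot_round_hole0 (a point): Centre of the mouth of the round pocket (33 mm) in the third storage block, same outside size; the round gauge stands in it.
- lower_face (a point): Centre of the flat top face of the lower housing half, 42 mm above the bench, z up. The half is a dark grey block 104 (x) x 50 (y) x 30 mm on an aluminium plate 120 x 74 x 12 mm, fixed to the bench. Two steel dowels, 10 mm diameter, stand on this face at x = +38 and -38 mm, y = 0: 18 mm high, the last 6 mm tapering to a 4 mm tip.
- seal_plate (a joint): Travel in m of the sprung steel seal plate (46 x 32 mm) in the middle of the lower half: 0 = up, standing 6 mm proud of the top face; 0.006 = pushed down level with it. The spring pushes up with about 6 N at 0 and 12 N at 0.006, so the upper half's own weight does not close it.
- upper_half_center (a point): Centre of the loose dark grey upper half (about 0.25 kg, 52 mm tall), 26 mm above its underside. A plate 104 (x) x 50 (y) x 16 mm, with a boss 40 (x) x 30 (y) x 36 mm tall mid-top and two 12 mm through holes at x = +38 and -38 mm, y = 0. Starts flat on the bench, boss up, z up. Fits the dowels either way round; when shut, this point is 26 mm above the lower half's top face.
- gauge_center (a point): Centre of the round steel gauge (30 mm diameter, 60 mm tall) standing in the round pocket; bystander, leave alone.
- cartridge0_center (a point): Centre of a filled cartridge with clear neck and white cap, 34 x 20 x 84 mm tall, standing on the bench; bystander, leave alone.
- cartridge1_center (a point): Centre of a second such cartridge; bystander, leave alone.
- screwdriver_grip (a point): Middle of the handle of a screwdriver lying on the bench; bystander, leave alone.
Mind the look-alikes: they are no part of the job. What is shaped like the part that bears slot_oblong_hole0 but brown is not meant.

How it is judged (in metres and radians):
On the way:
1. the setting block is home in the oblong pocket, upright and released (horizontal distance between setting_block_center and slot_oblong_hole0 below 0.005 m and z of setting_block_center in the frame of slot_oblong_hole0 below 0.0105 m and angle between setting_block_center's own z axis and vertical below 0.06 rad and contact force between the fingers and setting_block below 0.3 N and linear speed of setting_block below 0.02 m/s), for 0.2 s.
At the end, for the whole second after the job is handed in: Setting block in the oblong pocket: within 5 mm of centre, 2.5 mm of bottomed, 3.4 deg of upright. Upper half on both dowels: within 3 mm and 3.4 deg, level to 1.7 deg, gap under 1.5 mm, seal plate down over 4.5 mm, at rest, fingers still bearing on it with over 3 N (horizontal distance between setting_block_center and slot_oblong_hole0 below 0.005 m and z of setting_block_center in the frame of slot_oblong_hole0 below 0.0105 m and angle between setting_block_center's own z axis and vertical below 0.06 rad and horizontal distance between upper_half_center and lower_face below 0.003 m and z of upper_half_center in the frame of lower_face below 0.0275 m and angle between upper_half_center's own z axis and vertical below 0.03 rad and angle between the x axis of upper_half_center and the x axis of lower_face, either way round below 0.06 rad and value of joint seal_plate above 0.0045 m and contact force between the fingers and upper_half above 3 N and linear speed of upper_half below 0.02 m/s); the arm keeps its last pose, push and grip.
It fails at once if the round gauge is moved by more than 30 mm (distance of gauge_center from where it was at the start of the episode above 0.03 m).
It fails at once if a cartridge is moved by more than 30 mm (distance of cartridge0_center from where it was at the start of the episode above 0.03 m).
It fails at once if a cartridge is moved by more than 30 mm (distance of cartridge1_center from where it was at the start of the episode above 0.03 m).
It fails at once if the screwdriver is moved by more than 30 mm (distance of screwdriver_grip from where it was at the start of the episode above 0.03 m).
It also fails if it takes over 51 s, if anything falls off the work surface, if the arm or the gripper's body presses on something with over 40 N, if the wrist force passes 120 N, or if a joint passes its speed limit or range.

### The arm

A 7-joint arm with a two-finger parallel gripper is mounted at the origin on the work surface. World frame = base frame: x ahead of the robot, y to its left, z up, the work surface at z = 0. Lengths are in mm, angles in rad, forces in N, time in s.
With the tool pointing down it reaches from about 400 to 900 mm from the base axis. Payload 5.5 kg.
Tool frame: the origin (TCP) lies at the very end of the fingers, on their centre line; the grasp point (between the pads) lies 19 mm behind it; z points along the fingers, x is the direction in which the jaws open and shut, and the axes are right-handed (so a half turn about z gives the same grasp; the last joint's range is limited). The gripper opens to 85 mm and grips with 20 to 120 N. Pads are 22 mm wide; open, the fingers measure 114 mm over their backs; the gripper's body (76 mm by 85 mm) begins 54 mm behind the grasp point. The pads swing forward as they close: fully open they stand 13 mm farther back than shut.
Start: joints at [1.404, 0.501, -0.427, 1.55, 0.221, 1.138, -0.21], TCP at [270.88, -590.867, 231.31] pointing down, gripper open.
Joint ranges: [-2.88, 2.88], [-0.31, 2.03], [-1.54, 1.56], [0.2, 2.42], [-1.41, 4.55], [0.19, 2.02], [-2.57, 2.57]. Speed limits (rad/s): [2.57, 2.57, 3.14, 3.14, 3.14, 3.14, 3.14].

### API

Orientations are given as a unit quaternion [x, y, z, w].
In Python, from cell import status, vision, ctrl gives the robot as it stands. The module is installed in compiled form; this text tells all that it offers.
- The arm moves only by the shell command python3 -m pendant 'ROWS' [FORCE]. ROWS is JSON, a list of rows, each an object with "offset": the shift along the tool's x, y, z in cm, a list of three; "angular": the turn, a rotation vector about the tool's x, y, z in degrees, a list of three; "jaw": the closure, from 0 (fully open) to 1 (shut). A call has 1 to 10 rows; each row shifts and turns the commanded pose from where the row before left it, along the tool's axes as they then stand; what a row does not reach is not made up. A row lasts 1/10 s, in which the tool goes at most 50 mm and 8.59 degrees, less where a joint would pass 70% of its speed; a pose out of reach is approached as far as the arm can. A call is refused whole if a number of a shift passes 5 or a number of a turn 8.59, either way. A call with a gripper value outside its range is refused whole. The fingers move at their own pace and stop on an object; FORCE is the grip in N (left out, the last holds). Time passes only in rows, so rows that do not move let the fingers close. It gives the time, the measured TCP pose, the force and the opening at its end, in the units of the state.
- status.state(): the state, without advancing time (a new reading comes with each control period).
- vision.get_image(name): name is "scene" or "top" or "wrist"; returns a dict with "img" (400x640x3 uint8, blue, green, red), "fx", "fy", "cx", "cy" (pixels), "T" (4x4, takes a point from camera to world coordinates). Camera axes: x right, y down, z forward; pixel columns grow to the right and rows downward; lengths in mm; the calibration is good to about 2 mm. The wrist camera is an equidistant fisheye: a pixel r from the principal point sees the ray r / f radians off the axis. A picture is of the moment at which its call begins. There is no depth.
- ctrl.hand_in(): hands the job in, once; it reports no verdict.
Trained networks look in the newest picture that a camera, given by its name, has taken for a name from the list of things; names that differ only in an ending like _2 or _b are one class to them, and where a whole thing is asked for, a point or a joint stands for the part that bears it (a point fixed in the world has none). Each returns a list of dicts, best first, with "conf" (0 to 1); they miss things now and then, are a little off and sometimes report something else, mostly with a low value. They report only what shows in the picture. A call takes as long as a camera call. They do not tell look-alikes from the thing itself.
- vision.outline_of(query, camera): "pixels" (400x640 bool, what is visible of it) and "uv" ([column, row] in pixels, amid what is visible of it).
The state is a dict: "time_s": time; "qpos": joint angles; "dq": joint speeds; "effort": joint torques, N m; "ee_pos": TCP position; "tcp_rot": TCP orientation; "ft_force": force on the tool from outside, world axes, zero at the start; "torque": the same for the moment, N m; "finger_gap": finger opening in mm.
Only numpy, scipy, OpenCV 4.12 (cv2) and the standard library are available. Lean on these libraries where they do the work, as an engineer would, in place of code of your own. Each camera call takes 0.05 s, during which the arm holds its last target.

## Working session

There is one attempt and no reset: what is moved stays moved. The work goes in short steps, Python scripts to look and compute and a shell command to move; the robot and the scene stay as the last step left them, time stands still between calls to the robot, and variables do not carry over. Pictures are saved under pics/ and viewed, and the job is handed in when it is done.

```bash
mkdir -p pics; ls; python3 - <<'E'
from cell import status, vision
import cv2,numpy as np
s=status.state(); print(s)
for n in ["scene","top","wrist"]:
    d=vision.get_image(n); cv2.imwrite(f"pics/{n}0.png",d["img"]); print(n,d["fx"],d["fy"],d["cx"],d["cy"],np.round(d["T"],3).tolist())
E
```

```text
pics
{'time_s': 0.0, 'qpos': array([ 1.40419677,  0.50189029, -0.42681459,  1.55144153,  0.22080441,
        1.13830042, -0.21027528]), 'dq': array([ 3.86673942e-04,  5.21921118e-04, -9.88553196e-04, -1.24474725e-04,
       -6.63490435e-04,  2.01546639e-06, -1.01452275e-03]), 'effort': array([-2.54200091e-05, -5.69523096e+01, -5.81658974e+00, -2.80936718e+01,
        1.06652253e-02,  1.18633336e-02,  3.35411528e-05]), 'ee_pos': array([ 270.53120584, -590.26376637,  230.23833077]), 'tcp_rot': array([ 8.41658586e-01, -5.40009116e-01, -8.08824649e-04, -5.69463830e-04]), 'ft_force': array([-0.41771964, -0.07755275, -0.68427163]), 'torque': array([-0.01107839, -0.07877288,  0.04948863]), 'finger_gap': 85.58799680032611}
scene 478.76489903848955 478.76489903848955 330.8965739059692 197.9824200621668 [[-0.742, 0.5, -0.447, 1074.089], [0.67, 0.539, -0.51, 525.077], [-0.014, -0.678, -0.735, 850.161], [0.0, 0.0, 0.0, 1.0]]
top 427.75639747631965 427.75639747631965 320.1187085001687 198.20508292606914 [[-0.017, -0.994, 0.105, 473.471], [-1.0, 0.016, -0.019, 38.448], [0.017, -0.105, -0.994, 1224.154], [0.0, 0.0, 0.0, 1.0]]
wrist 309.70691628693146 309.70691628693146 327.4145774467222 201.69507686216767 [[0.416, -0.876, -0.246, 334.684], [-0.909, -0.401, -0.112, -561.517], [-0.0, 0.27, -0.963, 373.438], [0.0, 0.0, 0.0, 1.0]]
```

View pics/scene0.png

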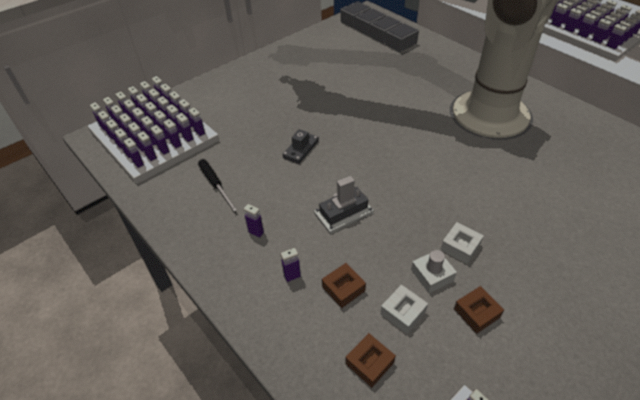

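View pics/top0.png

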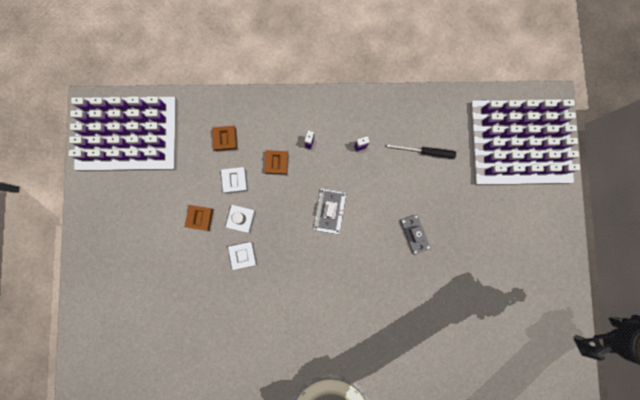

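View pics/wrist0.png

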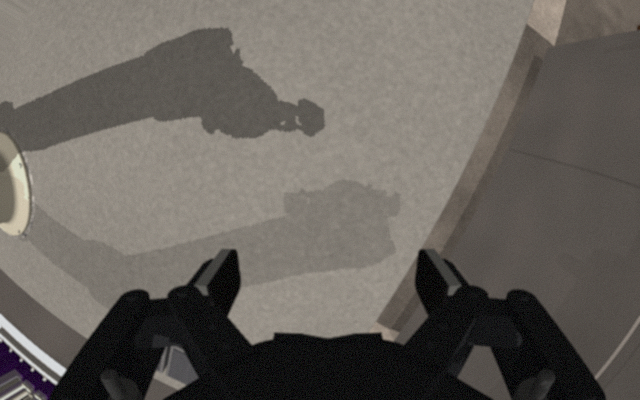

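The top view shows the oblong candidates: aluminium at (233,180), and brown look-alikes at (224,138), (276,162) and (198,217). The aluminium one at (233,180) is the one meant. The round gauge is at (240,218) and the square pocket at (241,256). I'll confirm with a crop and measure.

```bash
cat > h.py <<'E'
import cv2,numpy as np
from cell import status, vision
def ray(d,uv):
    T=np.array(d["T"]); x=(uv[0]-d["cx"])/d["fx"]; y=(uv[1]-d["cy"])/d["fy"]
    return T[:3,3], T[:3,:3]@np.array([x,y,1.0])
def plane(d,uv,z):
    o,r=ray(d,uv); return o+r*(z-o[2])/r[2]
def proj(d,P,fish=False):
    T=np.array(d["T"]); p=(np.asarray(P,float)-T[:3,3])@T[:3,:3]
    p=np.atleast_2d(p)
    if fish:
        th=np.arctan2(np.hypot(p[:,0],p[:,1]),p[:,2]); ph=np.arctan2(p[:,1],p[:,0]); r=th*d["fx"]
        return np.c_[d["cx"]+r*np.cos(ph),d["cy"]+r*np.sin(ph)]
    return np.c_[d["cx"]+d["fx"]*p[:,0]/p[:,2],d["cy"]+d["fy"]*p[:,1]/p[:,2]]
def box(c,yaw,sx,sy,z0,z1):
    R=np.array([[np.cos(yaw),-np.sin(yaw)],[np.sin(yaw),np.cos(yaw)]])
    q=[]
    for z in (z0,z1):
        for a,b in ((1,1),(-1,1),(-1,-1),(1,-1)):
            p=R@np.array([a*sx/2,b*sy/2]); q.append([c[0]+p[0],c[1]+p[1],z])
    return np.array(q)
E
python3 - <<'E'
from h import *
ds={n:vision.get_image(n) for n in ("top","scene")}
for n in ds:
  for q in ["setting_block_center","slot_oblong_hole0","slot_square_hole0","slot_round_hole0","lower_face","seal_plate","upper_half_center","gauge_center","cartridge0_center","cartridge1_center","screwdriver_grip"]:
    for o in vision.outline_of(q,n)[:4]:
        print(n,q,round(o["conf"],2),np.round(o["uv"],1),o["pixels"].sum(),
         "z32",np.round(plane(ds[n],o["uv"],32)[:2],0))
im=ds["top"]["img"]
cv2.imwrite("pics/c1.png",cv2.resize(im[115:285,170:300],None,fx=4.5,fy=3.5*4.5/3.5*0.78,interpolation=cv2.INTER_CUBIC)[:600])
cv2.imwrite("pics/c2.png",cv2.resize(im[170:270,290:450],None,fx=5,fy=5,interpolation=cv2.INTER_CUBIC))
im=ds["scene"]["img"]
cv2.imwrite("pics/c3.png",cv2.resize(im[110:330,270:510],None,fx=2.7,fy=2.7,interpolation=cv2.INTER_CUBIC))
print(status.state()["time_s"])
E
```

```text
top setting_block_center 0.55 [328.5 210.8] 130 z32 [563.  -7.]
top slot_oblong_hole0 0.9 [232.4 180.9] 585 z32 [651. 261.]
top slot_oblong_hole0 0.88 [198.9 219.5] 549 z32 [545. 354.]
top slot_oblong_hole0 0.66 [278.6 160.6] 560 z32 [707. 132.]
top slot_oblong_hole0 0.61 [413.4 234.6] 724 z32 [ 493. -242.]
top slot_square_hole0 0.83 [242.1 255.2] 575 z32 [444. 234.]
top slot_round_hole0 0.9 [244.3 221.8] 451 z32 [536. 228.]
top slot_round_hole0 0.49 [233.6 181.7] 564 z32 [649. 258.]
top lower_face 0.61 [327.8 211.2] 968 z32 [562.  -5.]
top seal_plate 0.31 [329.4 205.3] 114 z32 [578. -10.]
top upper_half_center 0.69 [412.8 234.9] 715 z32 [ 492. -240.]
top gauge_center 0.48 [243.  217.6] 135 z32 [548. 232.]
top cartridge0_center 0.68 [232.5 181.1] 598 z32 [651. 261.]
top cartridge0_center 0.53 [360.8 142.2] 154 z32 [ 757. -102.]
top cartridge1_center 0.49 [312.4 143. ] 163 z32 [757.  35.]
top screwdriver_grip 0.76 [438.1 151.5] 313 z32 [ 727. -322.]
scene setting_block_center 0.65 [340.2 202.1] 132 z32 [569. -19.]
scene slot_oblong_hole0 0.86 [399.  310.3] 1204 z32 [676. 262.]
scene s
[... 236 characters left out ...]
 [464. 236.]
scene slot_round_hole0 0.74 [428.2 274.2] 917 z32 [572. 246.]
scene seal_plate 0.49 [342.9 203.3] 115 z32 [567. -12.]
scene seal_plate 0.29 [459.  241.5] 1024 z32 [460. 237.]
scene upper_half_center 0.63 [297.8 147.5] 772 z32 [ 520. -233.]
scene upper_half_center 0.28 [403.4 307.3] 1336 z32 [665. 263.]
scene gauge_center 0.77 [435.7 261.6] 294 z32 [537. 237.]
scene cartridge0_center 0.96 [251.8 219.2] 461 z32 [ 749. -116.]
scene cartridge0_center 0.54 [211.3 172.5] 425 z32 [ 735. -306.]
scene cartridge1_center 0.91 [289.8 263.9] 512 z32 [763.  37.]
scene cartridge1_center 0.54 [339.8 213.2] 1396 z32 [593.   5.]
scene screwdriver_grip 0.61 [211.2 174.4] 349 z32 [ 738. -301.]
1.35
```

View pics/c1.png

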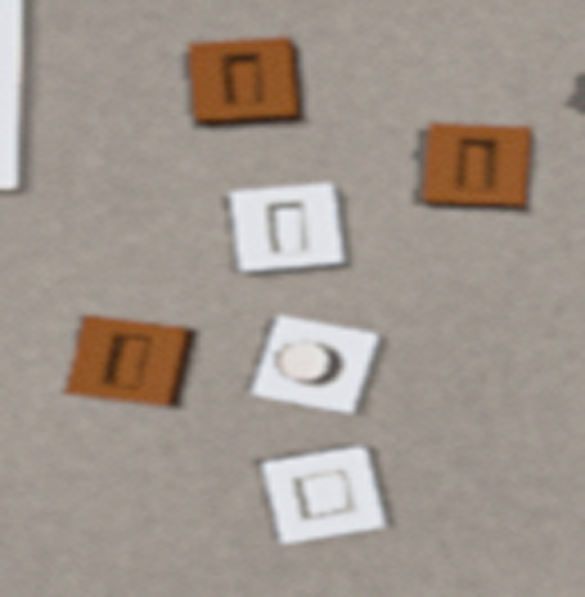

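View pics/c2.png

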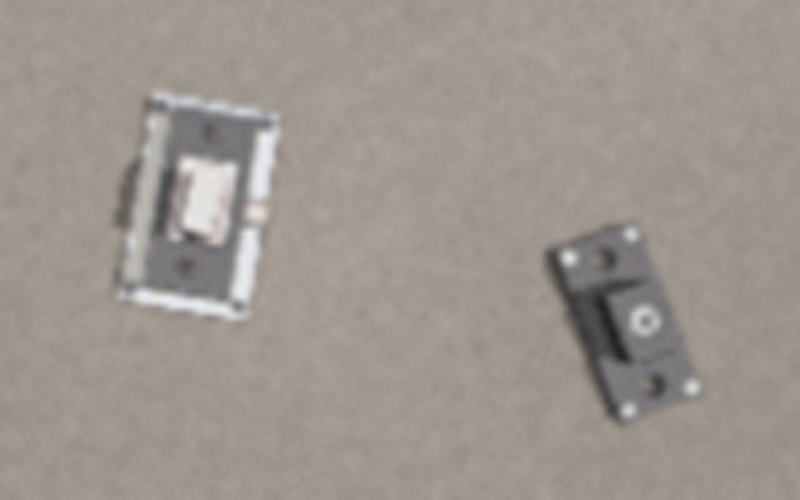

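View pics/c3.png

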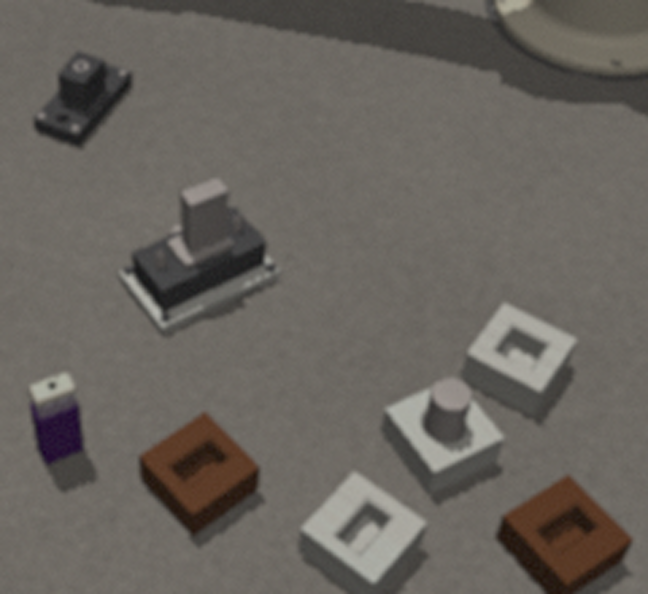

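```bash
cat >> h.py <<'E'
def tool(s=None):
    from scipy.spatial.transform import Rotation as R
    s=s or status.state(); return np.array(s["ee_pos"]),R.from_quat(s["tcp_rot"]).as_matrix()
def togo(xy,yawx,z=None):
    """moves in tool axes (cm) and turn about tool z (deg), yawx = desired yaw of tool x in deg"""
    p,M=tool(); t=np.array([xy[0],xy[1],p[2] if z is None else z])
    print("offset cm",np.round(M.T@(t-p)/10,2), "yaw now",np.round(np.degrees(np.arctan2(M[1,0],M[0,0])),2),"turn about tool z",
      round(-((yawx-np.degrees(np.arctan2(M[1,0],M[0,0]))+180)%360-180),2),"tilt",np.round(M[:,2],4))
E
python3 - <<'E'
from h import *
d=vision.get_image("top")
print("sb",plane(d,(331.6,209.6),108))
print("lower", [plane(d,(290+a/5,170+b/5),12)[:2].round(1) for a,b in((150,97),(278,118),(245,315),(120,295))])
print("dowels",[plane(d,(290+a/5,170+b/5),58)[:2].round(1) for a,b in((210,132),(186,266))])
print("uh holes",[plane(d,(290+a/5,170+b/5),16)[:2].round(1) for a,b in((602,258),(654,384))])
f=lambda a,b:(170+a/4.5,115+b/3.51)
print("obl", [plane(d,f(a,b),32)[:2].round(1) for a,b in((230,192),(335,182),(347,262),(240,272))])
print("pocket", [plane(d,f(a,b),32)[:2].round(1) for a,b in((268,203),(303,203),(306,250),(272,250))])
togo((563,-8),-100,230)
E
```

```text
sb [560.37376636 -12.00340859 108.        ]
lower [array([626.2,  15.6]), array([613. , -57.3]), array([501.2, -35.9]), array([513.7,  34.6])]
dowels [array([600.6, -16.1]), array([527.3,  -1.5])]
uh holes [array([ 529.9, -238.9]), array([ 458.4, -265.5])]
obl [array([683.7, 293.1]), array([690.9, 227.7]), array([626.1, 220.2]), array([619.1, 286.5])]
pocket [array([674.5, 269.4]), array([674.2, 247.6]), array([636.2, 245.6]), array([636.5, 266.7])]
offset cm [-40.81 -50.84   0.13] yaw now -65.38 turn about tool z 34.62 tilt [ 1.e-04  0.e+00 -1.e+00]
```

```bash
python3 -m pendant '[{"offset":[-2.7,-3.4,0],"angular":[0,0,0],"jaw":0},{"offset":[-2.7,-3.4,0],"angular":[0,0,0],"jaw":0},{"offset":[-2.7,-3.4,0],"angular":[0,0,0],"jaw":0},{"offset":[-2.7,-3.4,0],"angular":[0,0,0],"jaw":0},{"offset":[-2.7,-3.4,0],"angular":[0,0,0],"jaw":0},{"offset":[-2.7,-3.4,0],"angular":[0,0,0],"jaw":0},{"offset":[-2.7,-3.4,0],"angular":[0,0,0],"jaw":0},{"offset":[-2.7,-3.4,0],"angular":[0,0,0],"jaw":0},{"offset":[-2.7,-3.4,0],"angular":[0,0,0],"jaw":0},{"offset":[-2.7,-3.4,0],"angular":[0,0,0],"jaw":0}]'
python3 -m pendant '[{"offset":[-2.7,-3.4,0],"angular":[0,0,0],"jaw":0},{"offset":[-2.7,-3.4,0],"angular":[0,0,0],"jaw":0},{"offset":[-2.7,-3.4,0],"angular":[0,0,0],"jaw":0},{"offset":[-2.7,-3.4,0],"angular":[0,0,0],"jaw":0},{"offset":[-2.7,-3.2,0],"angular":[0,0,0],"jaw":0},{"offset":[0,0,0],"angular":[0,0,7],"jaw":0},{"offset":[0,0,0],"angular":[0,0,7],"jaw":0},{"offset":[0,0,0],"angular":[0,0,7],"jaw":0},{"offset":[0,0,0],"angular":[0,0,7],"jaw":0},{"offset":[0,0,0],"angular":[0,0,7],"jaw":0}]'
python3 -c "
from h import *
togo((563,-8),-100,230); print(status.state()['qpos'],status.state()['time_s'])
d=vision.get_image('wrist');cv2.imwrite('pics/w1.png',d['img'])"
```

```text
time_s: 2.4
ee_pos: [468.1, -202.2, 231.7]
tcp_rot: [0.842, -0.54, 0.001, 0.0]
ft_force: [1.1, -0.3, -0.9]
finger_gap: 85.4
time_s: 3.4
ee_pos: [564.0, -11.0, 231.4]
tcp_rot: [-0.638, 0.77, -0.0, 0.0]
ft_force: [0.1, -0.1, -0.4]
finger_gap: 85.6
offset cm [-0.27  0.15  0.14] yaw now -100.65 turn about tool z -0.65 tilt [ 2.e-04 -1.e-04 -1.e+00]
[ 0.43145896  0.36857818 -0.57431049  1.76733911  0.22497311  1.07128637
 -1.97746793] 3.4
```

View pics/w1.png

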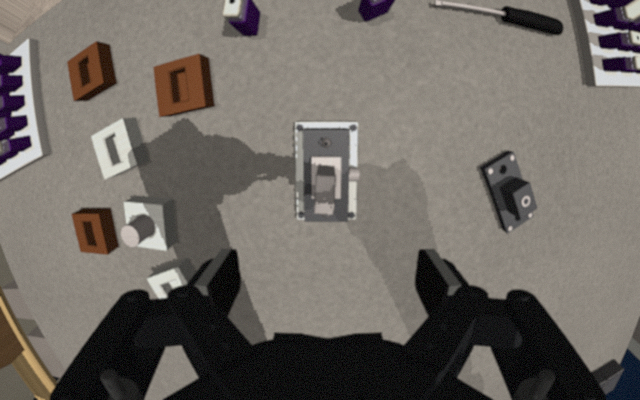

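The wrist view shows the lower half at about (326,172) with the setting block standing on it. I'll orthorectify the region at known heights to measure it.

```bash
cat >> h.py <<'E'
def ortho(d,c,z,half=80,s=4.0,yaw=0,fish=True):
    """top-down image: up = +x(rotated by yaw deg), left=+y; s px/mm"""
    n=int(2*half*s); j,i=np.meshgrid(np.arange(n),np.arange(n))
    a=half-i/s; b=half-j/s; y=np.radians(yaw)
    P=np.c_[(c[0]+a*np.cos(y)-b*np.sin(y)).ravel(),(c[1]+a*np.sin(y)+b*np.cos(y)).ravel(),np.full(n*n,z)]
    uv=proj(d,P,fish).astype(np.float32)
    im=cv2.remap(d["img"],uv[:,0].reshape(n,n),uv[:,1].reshape(n,n),cv2.INTER_CUBIC)
    for k in range(-int(half)//10*10,int(half)+1,10):
        q=int((half-k)*s); L=18 if k==0 else 8
        cv2.line(im,(q,0),(q,L),(0,0,255),1);cv2.line(im,(0,q),(L,q),(0,0,255),1)
        cv2.line(im,(q,n-L),(q,n),(0,0,255),1);cv2.line(im,(n-L,q),(n,q),(0,0,255),1)
    cv2.line(im,(n//2-10,n//2),(n//2+10,n//2),(0,255,0),1);cv2.line(im,(n//2,n//2-10),(n//2,n//2+10),(0,255,0),1)
    return im
E
python3 - <<'E'
from h import *
d=vision.get_image('wrist')
a=ortho(d,(563.7,-9),12,70,2.8,-10.6); b=ortho(d,(563.7,-9),108,70,2.8,-10.6)
cv2.imwrite("pics/o1.png",np.hstack([a,b]))
E
```

```text
(no output)
```

View pics/o1.png

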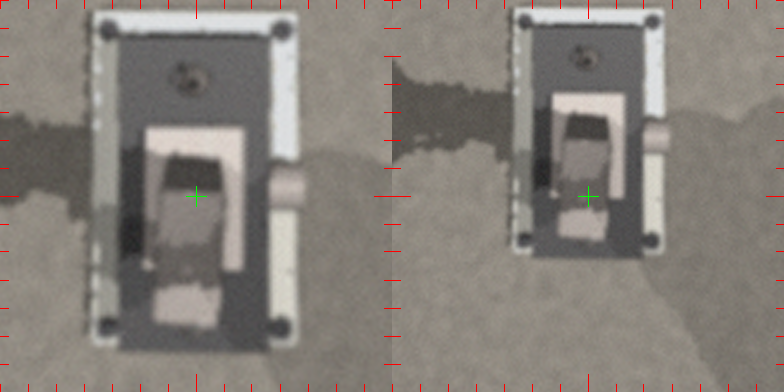

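```bash
python3 - <<'E'
from h import *
d=vision.get_image('top')
P=dict(fish=False)
a=ortho(d,(563.7,-9),12,70,2.8,-10.6,False); b=ortho(d,(655,258),32,70,2.8,-5,False)
cv2.imwrite("pics/o2.png",np.hstack([a,b]))
d=vision.get_image('wrist')
b=ortho(d,(655,258),32,70,2.8,-5); a=ortho(d,(563.7,-9),42,70,2.8,-10.6)
cv2.imwrite("pics/o3.png",np.hstack([a,b]))
E
```

```text
(no output)
```

View pics/o2.png

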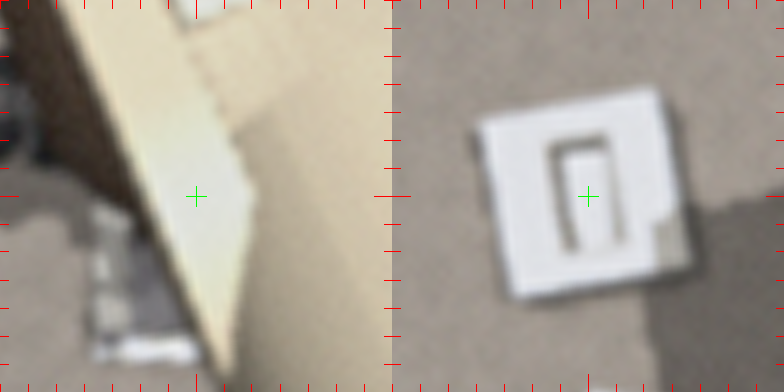

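View pics/o3.png

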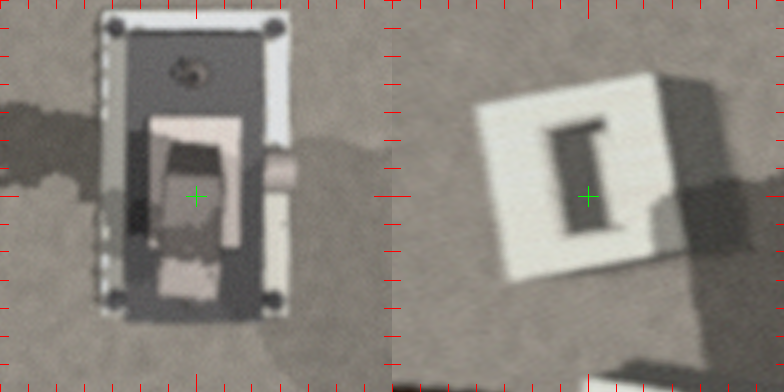

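```bash
python3 - <<'E'
from h import *
d=vision.get_image('scene')
a=ortho(d,(563.7,-9),12,70,2.8,-10.6,False); b=ortho(d,(655,258),32,70,2.8,-5,False)
cv2.imwrite("pics/o4.png",np.hstack([a,b]))
print(status.state()["time_s"])
E
```

```text
3.65
```

View pics/o4.png

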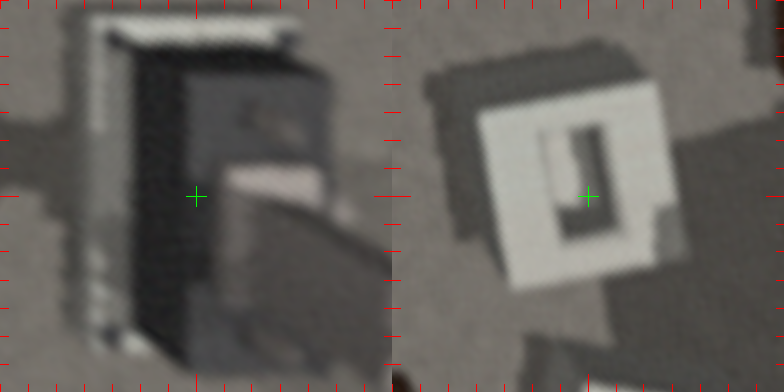

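```bash
python3 -c "
from h import *
togo((564.4,-7.9),-100.6,75)"
```

```text
offset cm [-3.100e-01  1.000e-02  1.564e+01] yaw now -100.2 turn about tool z 0.4 tilt [ 1.e-04 -1.e-04 -1.e+00]
```

```bash
python3 -m pendant '[{"offset":[-0.3,0,3.6],"angular":[0,0,0],"jaw":0},{"offset":[0,0,4],"angular":[0,0,0],"jaw":0},{"offset":[0,0,4],"angular":[0,0,0],"jaw":0},{"offset":[0,0,4],"angular":[0,0,0],"jaw":0},{"offset":[0,0,0],"angular":[0,0,0],"jaw":0.4},{"offset":[0,0,0],"angular":[0,0,0],"jaw":0.6},{"offset":[0,0,0],"angular":[0,0,0],"jaw":0.8},{"offset":[0,0,0],"angular":[0,0,0],"jaw":1},{"offset":[0,0,0],"angular":[0,0,0],"jaw":1},{"offset":[0,0,0],"angular":[0,0,0],"jaw":1}]' 40
python3 -m pendant '[{"offset":[0,0,0],"angular":[0,0,0],"jaw":1},{"offset":[0,0,0],"angular":[0,0,0],"jaw":1}]'
python3 -c "
from h import *
togo((564.4,-7.9),-100.6,75)
d=vision.get_image('wrist');cv2.imwrite('pics/w2.png',d['img'])"
```

```text
time_s: 4.65
ee_pos: [566.1, -8.2, 77.1]
tcp_rot: [-0.64, 0.768, -0.001, 0.001]
ft_force: [1.2, 0.4, 4.8]
finger_gap: 17.4
time_s: 4.85
ee_pos: [566.0, -8.2, 76.4]
tcp_rot: [-0.64, 0.768, -0.001, 0.001]
ft_force: [2.5, 0.1, 4.5]
finger_gap: 17.3
offset cm [0.   0.16 0.14] yaw now -100.37 turn about tool z 0.23 tilt [ 3.3e-03 -2.0e-04 -1.0e+00]
```

View pics/w2.png

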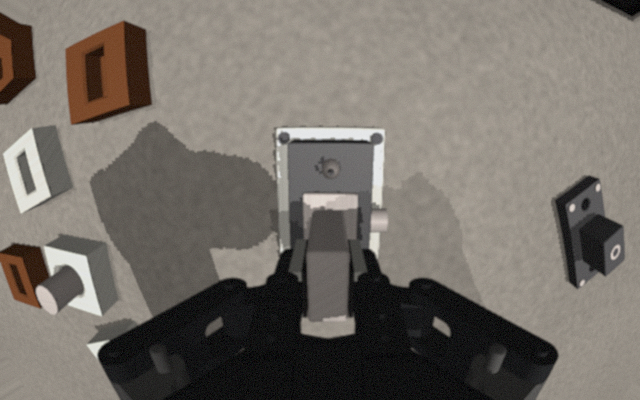

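```bash
python3 -m pendant '[{"offset":[0,0,-2],"angular":[0,0,0],"jaw":1},{"offset":[0,0,-4],"angular":[0,0,0],"jaw":1},{"offset":[0,0,-4],"angular":[0,0,0],"jaw":1},{"offset":[-3.8,0.1,0],"angular":[0,0,0],"jaw":1},{"offset":[-3.8,0.1,0],"angular":[0,0,0],"jaw":1},{"offset":[-3.8,0.1,0],"angular":[0,0,0],"jaw":1},{"offset":[-3.8,0.1,0],"angular":[0,0,0],"jaw":1},{"offset":[-3.8,0.1,0],"angular":[0,0,0],"jaw":1},{"offset":[-3.8,0.1,0],"angular":[0,0,0],"jaw":1},{"offset":[-3.8,0,0],"angular":[0,0,0],"jaw":1}]' 60
python3 -m pendant '[{"offset":[0,0,0],"angular":[0,0,-5.5],"jaw":1},{"offset":[0,0,0],"angular":[0,0,-5.5],"jaw":1},{"offset":[0,0,0],"angular":[0,0,-5.5],"jaw":1},{"offset":[0,0,0],"angular":[0,0,0],"jaw":1}]'
python3 - <<'E'
from h import *
togo((659,259.3),-84,176)
p,M=tool()
d=vision.get_image('wrist');cv2.imwrite('pics/w3.png',d['img'])
b=ortho(d,(655,258),32,70,2.8,6); a=ortho(d,p,p[2]+31.5,70,2.8,6)
cv2.imwrite("pics/o5.png",np.hstack([a,b]))
E
```

```text
time_s: 5.9
ee_pos: [604.6, 255.3, 173.2]
tcp_rot: [-0.64, 0.768, 0.001, -0.002]
ft_force: [0.7, -0.7, -3.3]
finger_gap: 17.3
time_s: 6.3
ee_pos: [604.7, 253.9, 173.1]
tcp_rot: [0.744, -0.668, -0.001, 0.002]
ft_force: [-0.3, 0.5, -2.9]
finger_gap: 17.1
offset cm [ 0.05 -5.46 -0.31] yaw now -83.8 turn about tool z 0.2 tilt [-0.0045 -0.0016 -1.    ]
```

View pics/w3.png

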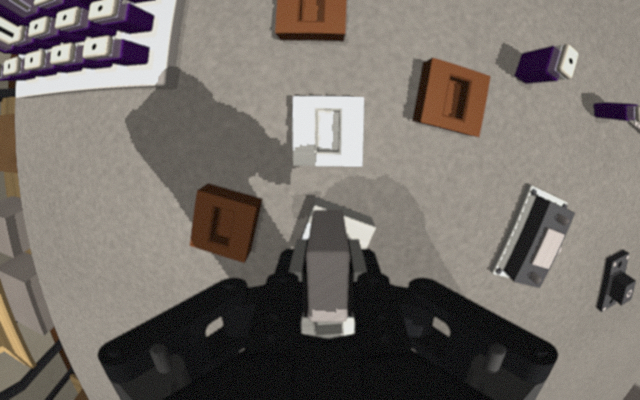

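View pics/o5.png

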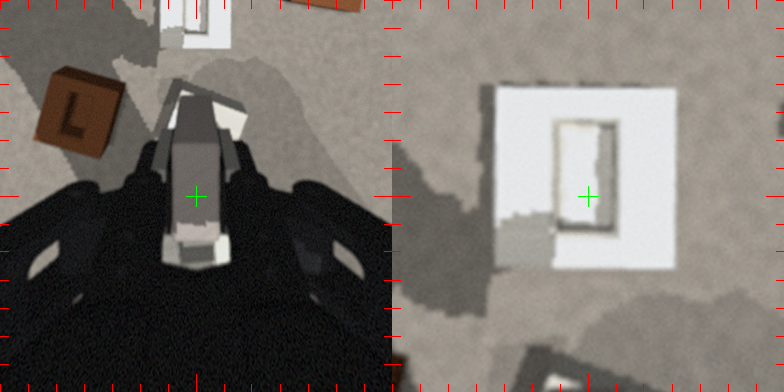

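```bash
python3 -c "
from h import *
togo((661.7,259.6),-84,70)"
```

```text
offset cm [ 0.02 -5.74 10.32] yaw now -83.98 turn about tool z 0.02 tilt [-0.0039 -0.0013 -1.    ]
```

```bash
python3 -m pendant '[{"offset":[0,-2.85,0],"angular":[0,0,0],"jaw":1},{"offset":[0,-2.85,0],"angular":[0,0,0],"jaw":1},{"offset":[0,0,3.5],"angular":[0,0,0],"jaw":1},{"offset":[0,0,3.5],"angular":[0,0,0],"jaw":1},{"offset":[0,0,3],"angular":[0,0,0],"jaw":1},{"offset":[0,0,0],"angular":[0,0,0],"jaw":1}]'
python3 - <<'E'
from h import *
togo((661.7,259.6),-84,38.5)
p,M=tool()
d=vision.get_image('wrist');cv2.imwrite('pics/w4.png',d['img'])
b=ortho(d,p,32,70,2.8,6); a=ortho(d,p,p[2]-28.5,70,2.8,6)
e=ortho(vision.get_image('scene'),p,32,70,2.8,6,False)
cv2.imwrite("pics/o6.png",cv2.resize(np.hstack([a,b,e]),None,fx=.68,fy=.68))
E
```

```text
time_s: 6.95
ee_pos: [658.6, 258.1, 68.8]
tcp_rot: [0.743, -0.669, -0.002, 0.005]
ft_force: [-1.2, -1.0, -4.3]
finger_gap: 17.2
offset cm [-0.13 -0.36  3.03] yaw now -83.99 turn about tool z 0.01 tilt [-0.0107 -0.0049 -0.9999]
```

View pics/w4.png

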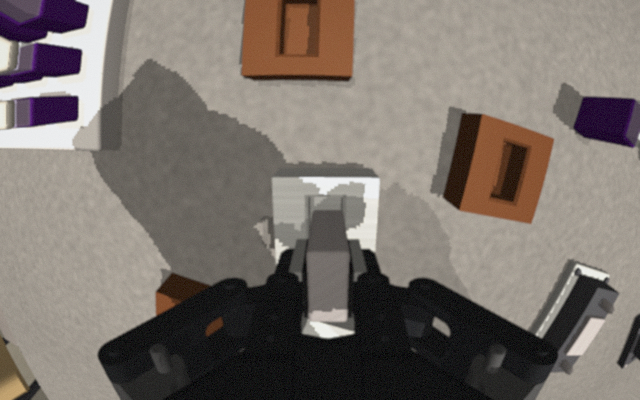

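View pics/o6.png

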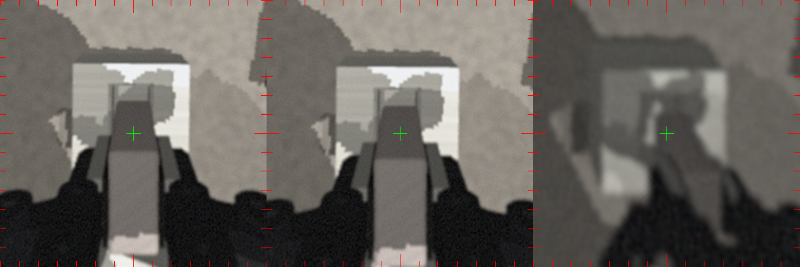

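```bash
python3 -m pendant '[{"offset":[-0.12,-0.33,0],"angular":[0.6,-0.2,0],"jaw":1},{"offset":[0,0,0],"angular":[0,0,0],"jaw":1},{"offset":[0,0,0],"angular":[0,0,0],"jaw":1}]'
python3 - <<'E'
from h import *
togo((661.7,259.6),-84,38.5)
p,M=tool()
d=vision.get_image('wrist')
b=ortho(d,p,32,50,4,6); a=ortho(d,p,p[2]-28.5,50,4,6)
cv2.imwrite("pics/o7.png",np.hstack([a,b]))
E
```

```text
time_s: 7.35
ee_pos: [667.3, 262.8, 77.4]
tcp_rot: [0.744, -0.668, 0.003, -0.006]
ft_force: [-0.8, -0.2, -2.9]
finger_gap: 17.1
offset cm [0.27 0.64 3.88] yaw now -83.89 turn about tool z 0.11 tilt [ 0.0128  0.0055 -0.9999]
```

View pics/o7.png

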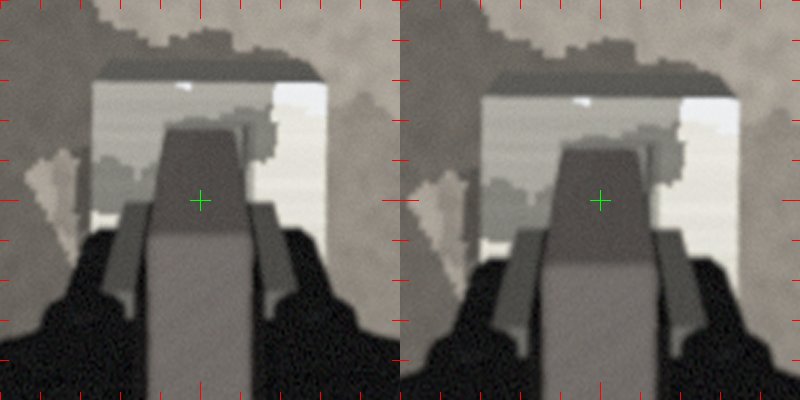

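```bash
for i in 1 2 3; do python3 -m pendant '[{"offset":[0,0,0],"angular":[0,0,0],"jaw":1},{"offset":[0,0,0],"angular":[0,0,0],"jaw":1}]' | head -3; python3 -c "
from h import *
togo((661.7,259.6),-84,38.5)
print(status.state()['dq'].round(3))"; done
```

```text
time_s: 7.6
ee_pos: [666.4, 262.2, 75.7]
tcp_rot: [0.744, -0.668, 0.002, -0.005]
offset cm [0.22 0.54 3.71] yaw now -83.88 turn about tool z 0.12 tilt [ 0.0105  0.0046 -0.9999]
[-0.001  0.006  0.001  0.003 -0.001 -0.001 -0.001]
time_s: 7.8
ee_pos: [666.2, 262.3, 75.3]
tcp_rot: [0.744, -0.668, 0.002, -0.005]
offset cm [0.23 0.52 3.67] yaw now -83.87 turn about tool z 0.13 tilt [ 0.01    0.0046 -0.9999]
[-0.     0.002 -0.002 -0.002  0.     0.    -0.001]
time_s: 8.0
ee_pos: [666.2, 262.3, 75.2]
tcp_rot: [0.744, -0.668, 0.002, -0.005]
offset cm [0.23 0.52 3.67] yaw now -83.87 turn about tool z 0.13 tilt [ 0.0099  0.0046 -0.9999]
[ 0.001 -0.    -0.002  0.001 -0.001 -0.     0.001]
```

```bash
python3 -m pendant '[{"offset":[0.23,0.5,0.3],"angular":[-0.6,0.2,0.1],"jaw":1},{"offset":[0,0,0],"angular":[0,0,0],"jaw":1},{"offset":[0,0,0],"angular":[0,0,0],"jaw":1},{"offset":[0,0,0],"angular":[0,0,0],"jaw":1},{"offset":[0,0,0],"angular":[0,0,0],"jaw":1}]'
python3 - <<'E'
from h import *
togo((661.7,259.6),-84,38.5)
p,M=tool()
d=vision.get_image('wrist')
b=ortho(d,p,32,50,4,6); a=ortho(d,p,p[2]-28.5,50,4,6)
cv2.imwrite("pics/o8.png",np.hstack([a,b]))
E
```

```text
time_s: 8.5
ee_pos: [661.7, 259.6, 72.3]
tcp_rot: [0.743, -0.669, 0.0, -0.0]
ft_force: [-0.1, 0.4, -2.4]
finger_gap: 17.5
offset cm [-0.   -0.    3.38] yaw now -83.97 turn about tool z 0.03 tilt [ 2.e-04  1.e-04 -1.e+00]
```

View pics/o8.png

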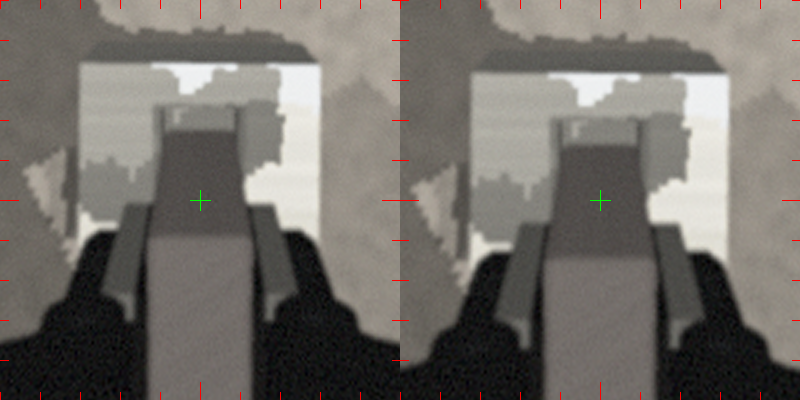

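```bash
python3 -m pendant '[{"offset":[-0.05,-0.05,0.6],"angular":[0,0,0],"jaw":1},{"offset":[0,0,0.6],"angular":[0,0,0],"jaw":1},{"offset":[0,0,0.6],"angular":[0,0,0],"jaw":1},{"offset":[0,0,0],"angular":[0,0,0],"jaw":1},{"offset":[0,0,0],"angular":[0,0,0],"jaw":1},{"offset":[0,0,0],"angular":[0,0,0],"jaw":1}]'
python3 -c "
from h import *
togo((661.7,259.6),-84,38.5)"
```

```text
time_s: 9.15
ee_pos: [662.1, 260.2, 54.4]
tcp_rot: [0.743, -0.669, 0.0, -0.0]
ft_force: [0.1, -0.3, -3.5]
finger_gap: 17.1
offset cm [0.06 0.05 1.59] yaw now -83.97 turn about tool z 0.03 tilt [ 2.e-04  2.e-04 -1.e+00]
```

In the pocket with no contact force. Continuing down.

```bash
python3 -m pendant '[{"offset":[0,0,0.5],"angular":[0,0,0],"jaw":1},{"offset":[0,0,0.5],"angular":[0,0,0],"jaw":1},{"offset":[0,0,0.4],"angular":[0,0,0],"jaw":1},{"offset":[0,0,0],"angular":[0,0,0],"jaw":1},{"offset":[0,0,0],"angular":[0,0,0],"jaw":1},{"offset":[0,0,0],"angular":[0,0,0],"jaw":1}]'
python3 -c "
from h import *
togo((661.7,259.6),-84,38.5)"
```

```text
time_s: 9.75
ee_pos: [661.9, 259.9, 40.0]
tcp_rot: [0.743, -0.669, -0.0, 0.0]
ft_force: [0.8, 0.3, -2.8]
finger_gap: 16.8
offset cm [0.03 0.02 0.15] yaw now -83.97 turn about tool z 0.03 tilt [-3.e-04 -1.e-04 -1.e+00]
```

```bash
python3 -m pendant '[{"offset":[0,0,0.15],"angular":[0,0,0],"jaw":1},{"offset":[0,0,0.1],"angular":[0,0,0],"jaw":1},{"offset":[0,0,0],"angular":[0,0,0],"jaw":1},{"offset":[0,0,0],"angular":[0,0,0],"jaw":1}]'
python3 -c "
from h import *
togo((661.7,259.6),-84,38.5)"
```

```text
time_s: 10.15
ee_pos: [662.1, 260.1, 39.7]
tcp_rot: [0.743, -0.669, 0.0, 0.0]
ft_force: [-4.3, -2.5, 8.5]
finger_gap: 17.5
offset cm [0.04 0.05 0.12] yaw now -83.98 turn about tool z 0.02 tilt [ 5.e-04 -6.e-04 -1.e+00]
```

```bash
python3 -m pendant '[{"offset":[0,0,0],"angular":[0,0,0],"jaw":0.5},{"offset":[0,0,0],"angular":[0,0,0],"jaw":0.5},{"offset":[0,0,0],"angular":[0,0,0],"jaw":0.5},{"offset":[0,0,-2],"angular":[0,0,0],"jaw":0.5},{"offset":[0,0,-4],"angular":[0,0,0],"jaw":0.4},{"offset":[0,0,-4],"angular":[0,0,0],"jaw":0},{"offset":[0,0,-4],"angular":[0,0,0],"jaw":0},{"offset":[0,3,0],"angular":[0,0,0],"jaw":0},{"offset":[0,3,0],"angular":[0,0,0],"jaw":0},{"offset":[0,0,0],"angular":[0,0,0],"jaw":0}]'
python3 - <<'E'
from h import *
d=vision.get_image('wrist');cv2.imwrite('pics/w5.png',d['img'])
a=ortho(d,(661.7,259.6),70,50,4,6);b=ortho(d,(661.7,259.6),32,50,4,6)
cv2.imwrite("pics/o9.png",np.hstack([a,b]))
d=vision.get_image('scene')['img'];cv2.imwrite('pics/s5.png',cv2.resize(d[200:400,300:560],None,fx=3,fy=3))
E
```

```text
time_s: 11.15
ee_pos: [598.5, 254.7, 179.6]
tcp_rot: [0.745, -0.668, -0.0, 0.001]
ft_force: [0.2, -0.2, 0.4]
finger_gap: 85.5
```

View pics/o9.png

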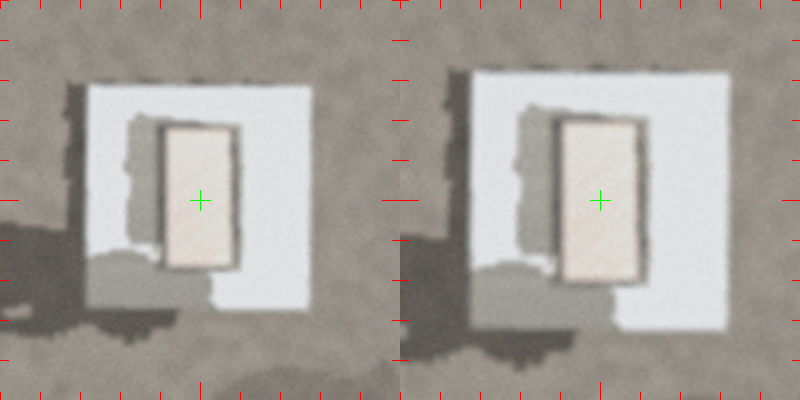

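View pics/s5.png

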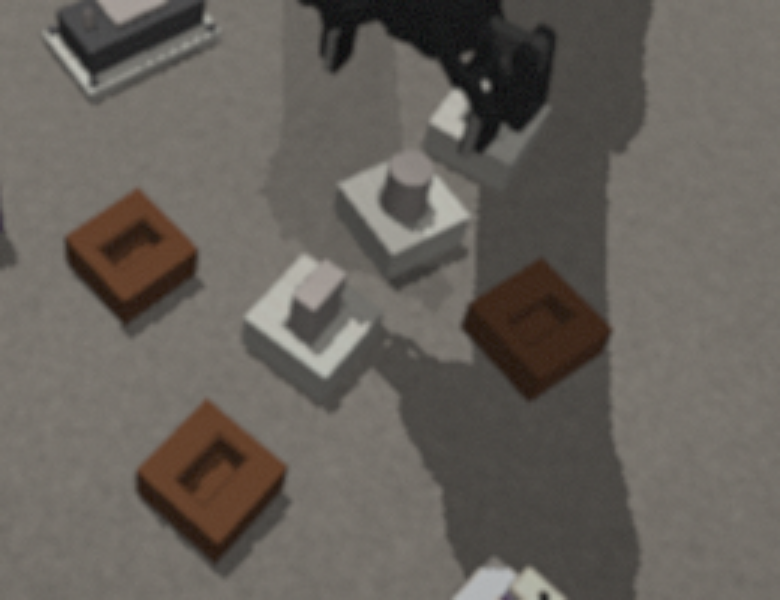

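The setting block sits in the aluminium oblong pocket with its top level with the gauge's. Next is the upper half.

```bash
python3 -c "
from h import *
togo((497,-251),-69.6,220)"
```

```text
offset cm [49.1  15.83 -4.08] yaw now -83.93 turn about tool z -14.33 tilt [ 2.1e-03  1.0e-04 -1.0e+00]
```

```bash
python3 -m pendant '[{"offset":[4,1.3,-0.4],"angular":[0,0,0],"jaw":0},{"offset":[4.1,1.3,-0.4],"angular":[0,0,0],"jaw":0},{"offset":[4.1,1.3,-0.4],"angular":[0,0,0],"jaw":0},{"offset":[4.1,1.3,-0.4],"angular":[0,0,0],"jaw":0},{"offset":[4.1,1.3,-0.4],"angular":[0,0,0],"jaw":0},{"offset":[4.1,1.3,-0.4],"angular":[0,0,0],"jaw":0},{"offset":[4.1,1.3,-0.4],"angular":[0,0,0],"jaw":0},{"offset":[4.1,1.4,-0.4],"angular":[0,0,0],"jaw":0},{"offset":[4.1,1.3,-0.4],"angular":[0,0,0],"jaw":0},{"offset":[4.1,1.3,-0.4],"angular":[0,0,0],"jaw":0}]'
python3 -m pendant '[{"offset":[4.1,1.3,0],"angular":[0,0,0],"jaw":0},{"offset":[4.1,1.3,0],"angular":[0,0,0],"jaw":0},{"offset":[0,0,0],"angular":[0,0,-7.2],"jaw":0},{"offset":[0,0,0],"angular":[0,0,-7.2],"jaw":0},{"offset":[0,0,0],"angular":[0,0,0],"jaw":0},{"offset":[0,0,0],"angular":[0,0,0],"jaw":0},{"offset":[0,0,0],"angular":[0,0,0],"jaw":0}]'
python3 - <<'E'
from h import *
togo((497,-251),-69.6,220)
p,M=tool()
d=vision.get_image('wrist');cv2.imwrite('pics/w6.png',d['img'])
a=ortho(d,(497,-251),16,70,2.8,20.4); b=ortho(d,(497,-251),52,70,2.8,20.4)
cv2.imwrite("pics/o10.png",np.hstack([a,b]))
d=vision.get_image('top')
b=ortho(d,(563.7,-9),42,70,2.8,-10.6,False); 
d=vision.get_image('scene')
a=ortho(d,(563.7,-9),42,70,2.8,-10.6,False); 
cv2.imwrite("pics/o11.png",np.hstack([a,b]))
E
```

```text
time_s: 12.25
ee_pos: [515.8, -169.2, 218.9]
tcp_rot: [0.743, -0.669, 0.001, -0.001]
ft_force: [0.8, -0.0, 0.1]
finger_gap: 85.5
time_s: 12.95
ee_pos: [498.3, -251.0, 218.0]
tcp_rot: [0.821, -0.571, 0.0, -0.0]
ft_force: [1.0, 0.5, -0.1]
finger_gap: 85.1
offset cm [-0.04  0.12 -0.2 ] yaw now -69.69 turn about tool z -0.09 tilt [ 5.e-04 -1.e-04 -1.e+00]
```

View pics/o10.png

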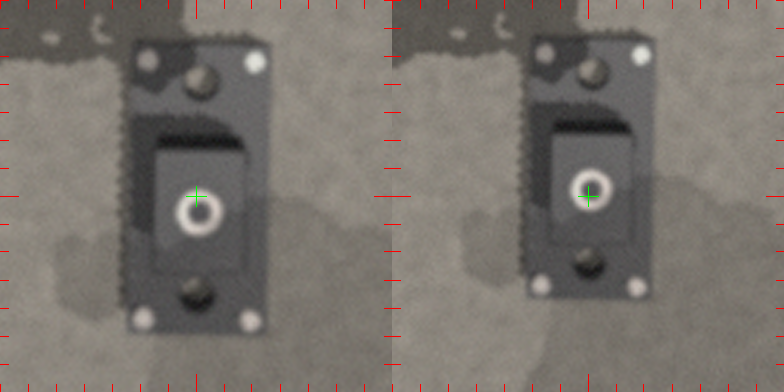

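View pics/o11.png

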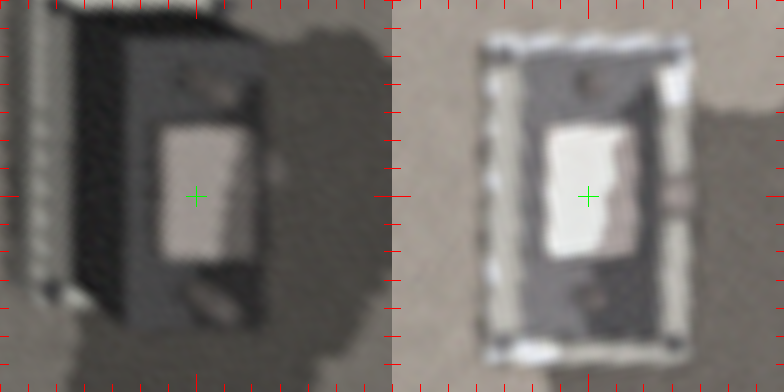

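View pics/w6.png

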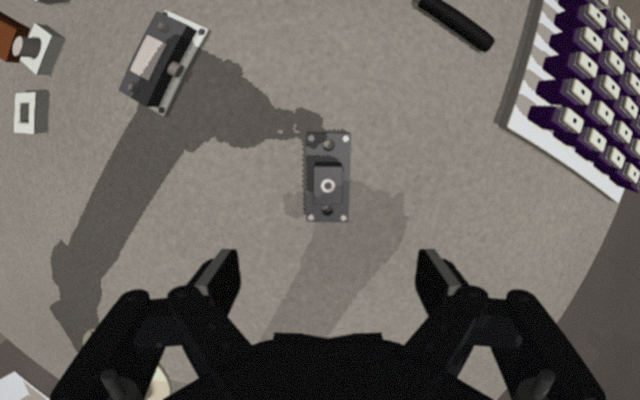

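```bash
python3 -c "
from h import *
togo((500.3,-251),-70.8,19)"
```

```text
offset cm [ 0.09 -0.2  19.89] yaw now -69.6 turn about tool z 1.2 tilt [ 2.e-04 -2.e-04 -1.e+00]
```

```bash
python3 -m pendant '[{"offset":[0.1,-0.2,4],"angular":[0,0,1.2],"jaw":0},{"offset":[0,0,4],"angular":[0,0,0],"jaw":0},{"offset":[0,0,4],"angular":[0,0,0],"jaw":0},{"offset":[0,0,4],"angular":[0,0,0],"jaw":0},{"offset":[0,0,2.5],"angular":[0,0,0],"jaw":0},{"offset":[0,0,1.2],"angular":[0,0,0],"jaw":0},{"offset":[0,0,0],"angular":[0,0,0],"jaw":0},{"offset":[0,0,0],"angular":[0,0,0],"jaw":0},{"offset":[0,0,0],"angular":[0,0,0],"jaw":0}]'
python3 -c "
from h import *
togo((500.3,-251),-70.8,19)"
```

```text
time_s: 14.0
ee_pos: [501.4, -251.9, 22.5]
tcp_rot: [0.815, -0.579, 0.002, -0.0]
ft_force: [-0.3, -1.0, 0.3]
finger_gap: 85.1
offset cm [-0.12  0.08  0.35] yaw now -70.78 turn about tool z 0.02 tilt [ 0.0027 -0.0015 -1.    ]
```

```bash
python3 -m pendant '[{"offset":[0,0,0.2],"angular":[0,0,0],"jaw":0.3},{"offset":[0,0,0],"angular":[0,0,0],"jaw":0.5},{"offset":[0,0,0],"angular":[0,0,0],"jaw":0.65},{"offset":[0,0,0],"angular":[0,0,0],"jaw":1},{"offset":[0,0,0],"angular":[0,0,0],"jaw":1},{"offset":[0,0,0],"angular":[0,0,0],"jaw":1}]' 100
python3 - <<'E'
from h import *
togo((500.3,-251),-70.8,19)
d=vision.get_image('wrist');cv2.imwrite('pics/w7.png',d['img'])
E
```

```text
time_s: 14.6
ee_pos: [500.5, -251.5, 19.3]
tcp_rot: [0.815, -0.579, 0.001, -0.0]
ft_force: [-0.9, -0.6, 5.4]
finger_gap: 28.4
offset cm [-0.06  0.    0.03] yaw now -70.78 turn about tool z 0.02 tilt [ 1.e-03 -6.e-04 -1.e+00]
```

View pics/w7.png

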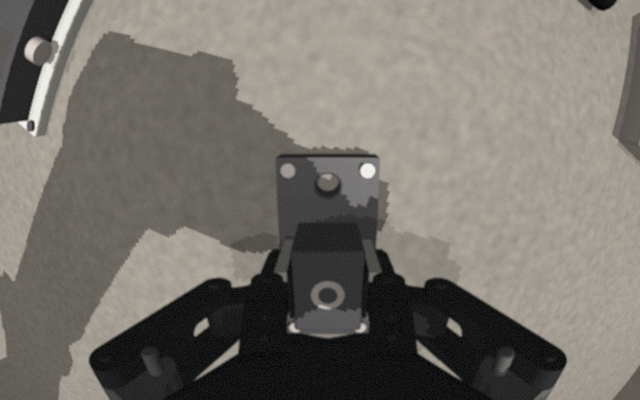

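```bash
python3 - <<'E'
from h import *
p,M=tool()
d=vision.get_image('wrist')
a=ortho(d,p,16,60,3.3,19.2);b=ortho(d,p,52,60,3.3,19.2)
cv2.imwrite("pics/o12.png",np.hstack([a,b]))
E
python3 -m pendant '[{"offset":[0,0,-1],"angular":[0,0,0],"jaw":1},{"offset":[0,0,-3],"angular":[0,0,0],"jaw":1},{"offset":[0,0,-3.5],"angular":[0,0,0],"jaw":1},{"offset":[0,0,-3.5],"angular":[0,0,0],"jaw":1},{"offset":[-3.5,-1.1,0],"angular":[0,0,0],"jaw":1},{"offset":[-3.5,-1.1,0],"angular":[0,0,0],"jaw":1},{"offset":[-3.5,-1.1,0],"angular":[0,0,0],"jaw":1},{"offset":[-3.5,-1.1,0],"angular":[0,0,0],"jaw":1},{"offset":[-3.5,-1.1,0],"angular":[0,0,0],"jaw":1},{"offset":[-3.5,-1.1,0],"angular":[0,0,0],"jaw":1}]'
python3 -m pendant '[{"offset":[-3.5,-1,0],"angular":[0,0,0],"jaw":1},{"offset":[0,0,0],"angular":[0,0,7.4],"jaw":1},{"offset":[0,0,0],"angular":[0,0,7.4],"jaw":1},{"offset":[0,0,0],"angular":[0,0,7.4],"jaw":1},{"offset":[0,0,0],"angular":[0,0,7.6],"jaw":1},{"offset":[0,0,0],"angular":[0,0,0],"jaw":1},{"offset":[0,0,0],"angular":[0,0,0],"jaw":1},{"offset":[0,0,0],"angular":[0,0,0],"jaw":1}]'
python3 - <<'E'
from h import *
togo((569.9,-9.6),-100.6,130)
p,M=tool()
d=vision.get_image('wrist');cv2.imwrite('pics/w8.png',d['img'])
b=ortho(d,(569.9,-9.6),42,70,2.8,-10.6);c=ortho(d,(569.9,-9.6),12,70,2.8,-10.6)
cv2.imwrite("pics/o13.png",np.hstack([b,c]))
E
```

```text
time_s: 15.7
ee_pos: [492.1, -29.9, 128.7]
tcp_rot: [0.815, -0.579, -0.0, 0.0]
ft_force: [0.8, -0.1, -4.0]
finger_gap: 28.7
time_s: 16.5
ee_pos: [490.8, 5.1, 128.7]
tcp_rot: [-0.64, 0.768, 0.0, -0.0]
ft_force: [0.2, 0.3, -3.0]
finger_gap: 28.4
offset cm [ 0.02 -8.04 -0.13] yaw now -100.42 turn about tool z 0.18 tilt [-4.e-04  1.e-04 -1.e+00]
```

View pics/o12.png

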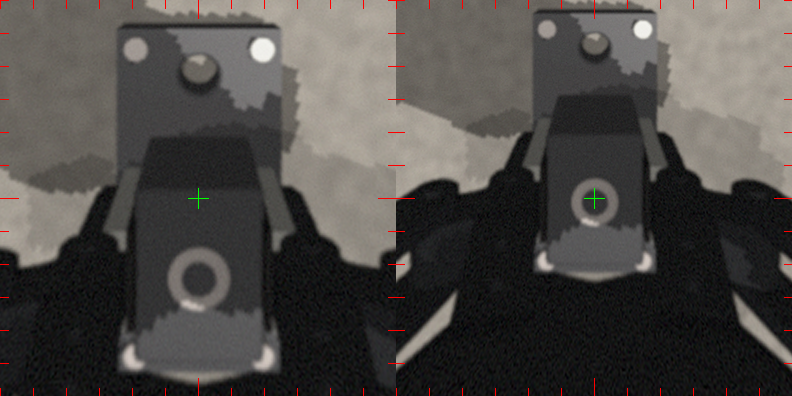

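View pics/w8.png

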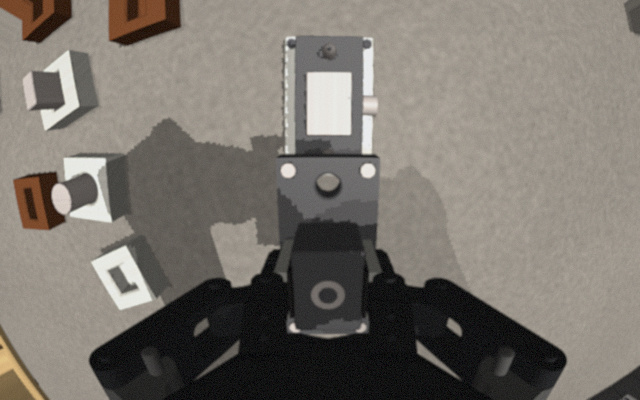

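View pics/o13.png

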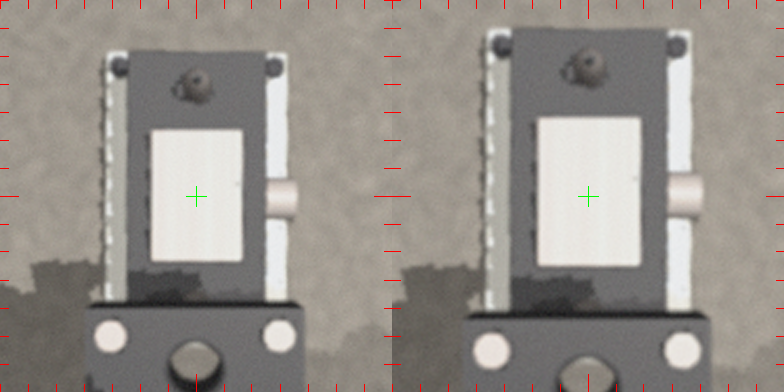

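```bash
python3 -m pendant '[{"offset":[0,-2.5,0],"angular":[0,0,0],"jaw":1},{"offset":[0,-3,0],"angular":[0,0,0],"jaw":1},{"offset":[0,-2.5,0],"angular":[0,0,0.2],"jaw":1},{"offset":[0,0,2],"angular":[0,0,0],"jaw":1},{"offset":[0,0,2],"angular":[0,0,0],"jaw":1},{"offset":[0,0,0],"angular":[0,0,0],"jaw":1},{"offset":[0,0,0],"angular":[0,0,0],"jaw":1},{"offset":[0,0,0],"angular":[0,0,0],"jaw":1},{"offset":[0,0,0],"angular":[0,0,0],"jaw":1}]' 110
python3 - <<'E'
from h import *
togo((569.9,-9.6),-100.6,61)
p,M=tool()
d=vision.get_image('wrist');cv2.imwrite('pics/w9.png',d['img'])
b=ortho(d,p,p[2]-3,70,2.8,-10.6);c=ortho(d,p,60,70,2.8,-10.6)
cv2.imwrite("pics/o14.png",np.hstack([b,c]))
d=vision.get_image('scene')['img'];cv2.imwrite('pics/s9.png',cv2.resize(d[130:250,270:430],None,fx=5,fy=5))
E
```

```text
time_s: 17.45
ee_pos: [570.5, -9.6, 90.0]
tcp_rot: [-0.638, 0.77, -0.001, 0.001]
ft_force: [0.4, 0.3, -2.7]
finger_gap: 28.6
offset cm [0.02 0.07 2.9 ] yaw now -100.76 turn about tool z -0.16 tilt [ 2.e-03 -1.e-04 -1.e+00]
```

View pics/o14.png

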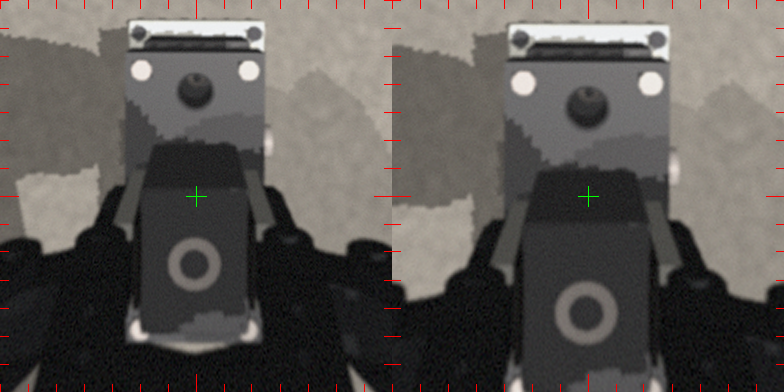

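View pics/s9.png

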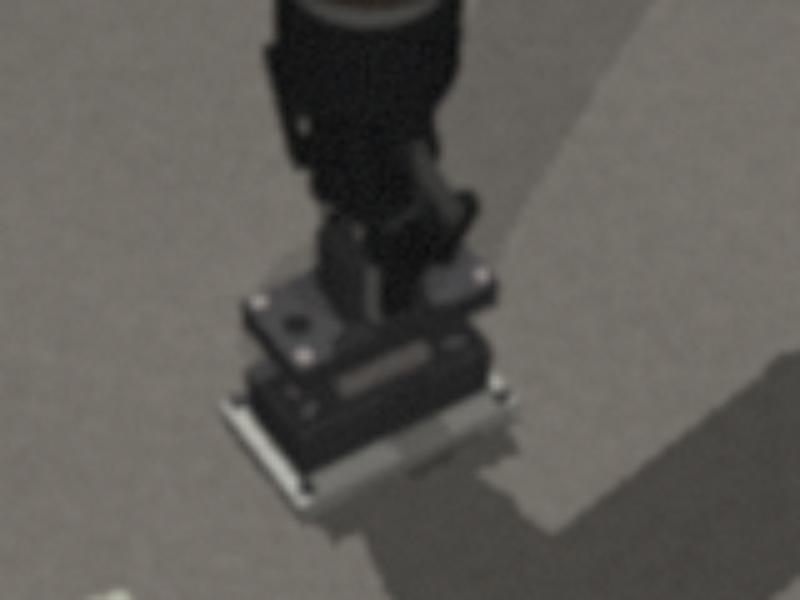

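The dowel shows centred through the front hole. Lowering onto the dowels.

```bash
python3 -m pendant '[{"offset":[0,0.05,0.7],"angular":[0,0,-0.1],"jaw":1},{"offset":[0,0,0.7],"angular":[0,0,0],"jaw":1},{"offset":[0,0,0.5],"angular":[0,0,0],"jaw":1},{"offset":[0,0,0],"angular":[0,0,0],"jaw":1},{"offset":[0,0,0],"angular":[0,0,0],"jaw":1},{"offset":[0,0,0],"angular":[0,0,0],"jaw":1},{"offset":[0,0,0],"angular":[0,0,0],"jaw":1}]'
python3 -c "
from h import *
togo((569.9,-9.6),-100.6,61)"
```

```text
time_s: 18.25
ee_pos: [569.3, -9.7, 69.8]
tcp_rot: [-0.638, 0.77, -0.0, -0.0]
ft_force: [0.7, -2.1, -4.0]
finger_gap: 29.1
offset cm [-0.02 -0.05  0.88] yaw now -100.68 turn about tool z -0.08 tilt [ 2.e-04 -2.e-04 -1.e+00]
```

```bash
python3 -m pendant '[{"offset":[0,0,0.3],"angular":[0,0,0],"jaw":1},{"offset":[0,0,0.3],"angular":[0,0,0],"jaw":1},{"offset":[0,0,0.25],"angular":[0,0,0],"jaw":1},{"offset":[0,0,0],"angular":[0,0,0],"jaw":1},{"offset":[0,0,0],"angular":[0,0,0],"jaw":1},{"offset":[0,0,0],"angular":[0,0,0],"jaw":1},{"offset":[0,0,0],"angular":[0,0,0],"jaw":1}]'
python3 -c "
from h import *
togo((569.9,-9.6),-100.6,61)"
```

```text
time_s: 18.95
ee_pos: [569.7, -9.5, 62.2]
tcp_rot: [-0.638, 0.77, -0.0, 0.0]
ft_force: [-0.7, -2.2, 6.2]
finger_gap: 28.7
offset cm [ 0.01 -0.02  0.12] yaw now -100.67 turn about tool z -0.07 tilt [ 1.e-03 -5.e-04 -1.e+00]
```

```bash
python3 -m pendant '[{"offset":[0,0,0.15],"angular":[0,0,0],"jaw":1},{"offset":[0,0,0.15],"angular":[0,0,0],"jaw":1},{"offset":[0,0,0],"angular":[0,0,0],"jaw":1},{"offset":[0,0,0],"angular":[0,0,0],"jaw":1},{"offset":[0,0,0],"angular":[0,0,0],"jaw":1}]'
python3 -c "
from h import *
togo((569.9,-9.6),-100.6,61)"
```

```text
time_s: 19.45
ee_pos: [569.7, -9.5, 61.3]
tcp_rot: [-0.638, 0.77, -0.001, -0.0]
ft_force: [-7.5, -1.7, 24.1]
finger_gap: 28.6
offset cm [ 0.01 -0.02  0.03] yaw now -100.68 turn about tool z -0.08 tilt [ 0.0011 -0.0016 -1.    ]
```

```bash
python3 -m pendant '[{"offset":[0,0,0.1],"angular":[0,0,0],"jaw":1},{"offset":[0,0,0],"angular":[0,0,0],"jaw":1},{"offset":[0,0,0],"angular":[0,0,0],"jaw":1},{"offset":[0,0,0],"angular":[0,0,0],"jaw":1}]'
python3 - <<'E'
from h import *
togo((569.9,-9.6),-100.6,61)
d=vision.get_image('wrist')
b=ortho(d,(569.9,-9.6),58,70,2.8,-10.6)
p=vision.get_image('scene')['img'];s=cv2.resize(p[150:240,290:390],None,fx=4,fy=4.36,interpolation=cv2.INTER_CUBIC)
cv2.imwrite("pics/o15.png",np.hstack([b,s[:392]]))
cv2.imwrite("pics/s15.png",cv2.resize(p[200:400,300:560],None,fx=3,fy=3))
print(status.state()["ft_force"],status.state()["dq"].round(3))
E
```

```text
time_s: 19.85
ee_pos: [569.7, -9.5, 61.3]
tcp_rot: [-0.638, 0.77, -0.001, -0.0]
ft_force: [-11.7, -1.4, 33.4]
finger_gap: 28.9
offset cm [ 0.01 -0.02  0.03] yaw now -100.68 turn about tool z -0.08 tilt [ 0.0012 -0.0022 -1.    ]
[-11.26807872  -2.30015499  32.64081734] [ 0.    -0.    -0.    -0.    -0.001 -0.002  0.   ]
```

View pics/o15.png

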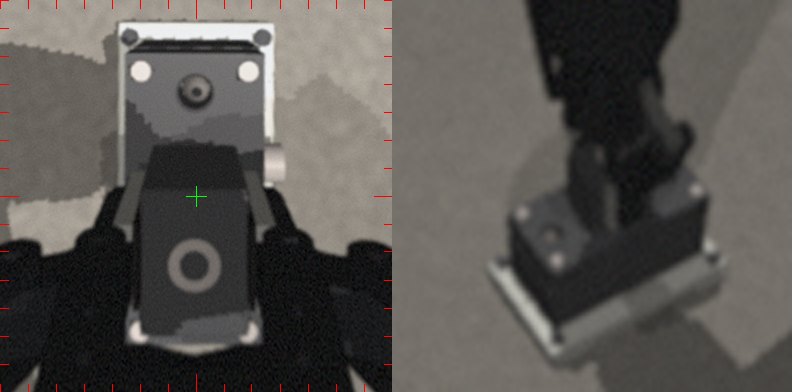

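View pics/s15.png

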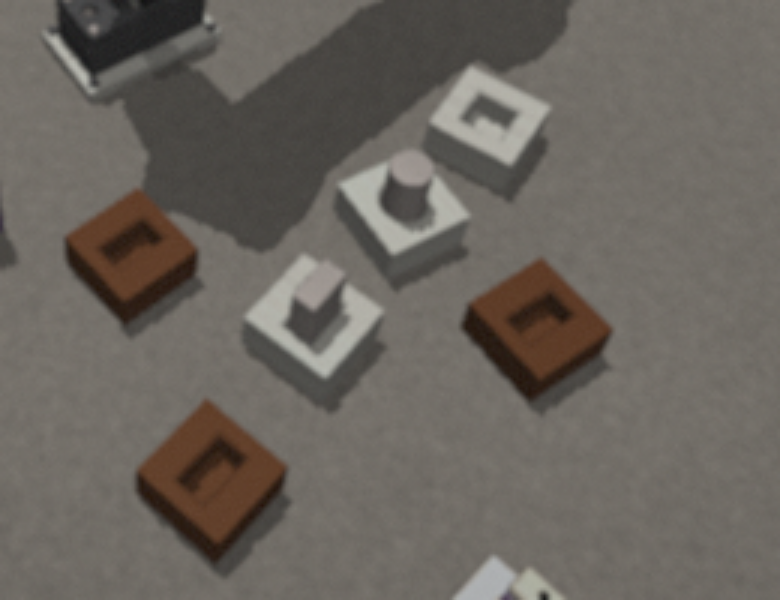

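```bash
python3 -c "
from cell import ctrl,status
print(ctrl.hand_in()); s=status.state(); print(s['time_s'],s['ee_pos'],s['ft_force'])"
```

```text
the job is handed in; nothing more can be done
None
the job is handed in; nothing more can be done
```

I put the setting block back in the aluminium oblong pocket and let go of it. Then I set the upper half on both dowels and pressed it shut. I handed the job in at about 20 s, still gripping and pressing; it reports no verdict.

**Setting block:**
- While I was lowering it, it stopped hard at TCP z 39.7 mm; I expected about 38.5 mm when fully home.
- After release, the wrist and scene views show it centred and upright, with its top level with the round gauge's.

**Upper half:**
- The last view shows the dowel centred in the front hole and no visible gap. The rear dowel was hidden from the wrist camera, so I did not check it directly.
- TCP z was 61.3 mm, the flush height worked out from where I gripped it. It did not move when the push rose from 24 to 33 N.
- Tool tilt was below 0.003 rad.

**Checks that disagreed:**
- The top, scene and wrist cameras differed by up to about 6 mm in x. I went by the wrist camera, which agreed with the grasp positions.
- While hovering over the pocket I corrected for a reading taken before the arm had settled and overshot by about 5 mm. I put that right before inserting the block.
- A sideways force of about 11 N remained at the end.

I never moved close to the gauge, the cartridges or the screwdriver. The last view shows the gauge still in its place; I did not check the cartridges or the screwdriver again before handing in.

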